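Rack the rinsed bottle-filler stems, chamfered end in, by feel

TASK

Two rinsed bottle-filler stems lie on the bar mat: hang each in a free bore of the drying rack with its chamfered (sealing) end in and fully home, just like the stem already hanging there, which stays where it is. Only one end of a stem is chamfered; tell it by feel, for a square end stops on the step in the bore and leaves the stem some 5 mm proud, and then it must come out and go in the other way round. Push gently and leave the cup, the can and the nozzle standing where they are.

Things in the scene. Friction and masses are not known exactly. Their poses are not given: they have to be found in the camera images.
- stem_a: loose filler stem lying on the mat, pointing any way: stainless bar 130 mm long, about 0.2 kg, 20 mm round with a 21 mm square waist (30 mm long, spanner flats) at mid length, 6 mm hole in both ends. One end is square cut, the other has a conical chamfer 8 mm long, 20 to 9 mm. Origin at mid length on its axis; x runs along the bar but its sign does NOT tell which end is chamfered (differs by stem).
- stem_b: a second loose stem, as stem_a; chamfered at one end, which one is to be found out.
- stem_c: a third stem of the same kind, already racked in the left bore, chamfered end in and fully home: the pattern. It stays there. Being loose in the bore it droops by about 0.08 rad.
- rack: fixed drying rack: grey plastic block 182 mm wide, 46 mm thick, 54 mm long with three bores side by side, on a steel stand with a 118 x 196 mm base plate 4 mm high. Origin on the counter under the stand's middle; x to its back, y to its left seen from the front, z up. The bores open at the front, mouths about 66 mm up, and run to the back, 20 degrees downwards.
- rack_block: the rack's block. Origin on the middle bore's axis at the step; z along the bores, out of the mouths (to the front, 20 degrees up), y left along the row, x square to both. Bores are 22.2 mm wide, 40 mm deep (first 3 mm flared to 28) to a flat step, then a 16.8 mm drain hole. Stem's mid point at z = 65 mm: square end on the step; at 60 mm: chamfered end home, its cone in the drain hole.
- bore_left (a point): centre of the left bore's mouth, axes as rack_block (z out of the bore); taken by stem_c.
- bore_middle (a point): centre of the middle bore's mouth, 60 mm from its neighbours, axes as rack_block; free. A stem pushed in off-centre or askew can hang up at the flare, in the bore or (chamfered end) 1 to 4 mm short of home; it goes on when eased sideways the way it is pushed.
- bore_right (a point): centre of the right bore's mouth, axes as rack_block; free.
- mat: fixed black rubber bar mat, 290 x 250 mm, 4 mm thick, on which the two loose stems lie on their square waists, axes 14.5 mm above the counter. Origin at the centre of its underside. Left of the rack a coffee machine stands 0.56 m tall, and left of that a bench crowded with tall things: cross high and close to the robot.
- tasting_cup: light clear plastic tasting cup, 66 mm wide, 62 mm high, standing to the right of the mat; bystander. Origin at its underside.
- soda_can: drinks can, 53 mm wide, 134 mm high, standing to the right of the mat near the wall, beside a 190 mm bottle that is fixed; bystander. Origin at its underside.
- nozzle: chromed tap nozzle, 29 mm wide, 62 mm high, standing on its flange near the wall behind mat and rack; bystander. Origin at its underside.

How it is judged (in metres and radians):
At the end, for the whole second after the job is handed in: stem_a and stem_b in the middle and right bores (either way), stem_c still in the left; all chamfered end in and home: mid point under 62.8 mm from the step along the bore (home 60, square end 65), within 6 mm of its axis and 0.12 rad of its direction, released, at rest (z of stem_a in the frame of rack_block between 0.05 and 0.0628 m and angle between the x axis of each of stem_a, stem_b, stem_c and the z axis of rack_block, either way round below 0.12 rad and ((x of stem_a in the frame of bore_middle between -0.006 and 0.006 m and y of stem_a in the frame of bore_middle between -0.006 and 0.006 m) or (x of stem_a in the frame of bore_right between -0.006 and 0.006 m and y of stem_a in the frame of bore_right between -0.006 and 0.006 m)) and linear speed of each of stem_a, stem_b, stem_c below 0.02 m/s and z of stem_b in the frame of rack_block between 0.05 and 0.0628 m and ((x of stem_b in the frame of bore_middle between -0.006 and 0.006 m and y of stem_b in the frame of bore_middle between -0.006 and 0.006 m) or (x of stem_b in the frame of bore_right between -0.006 and 0.006 m and y of stem_b in the frame of bore_right between -0.006 and 0.006 m)) and z of stem_c in the frame of rack_block between 0.05 and 0.0628 m and (x of stem_c in the frame of bore_left between -0.006 and 0.006 m and y of stem_c in the frame of bore_left between -0.006 and 0.006 m)); the robot touches nothing.
It fails at once if a bystander (cup, can or nozzle) is pushed more than 30 mm (distance of any of tasting_cup, soda_can, nozzle from where it was at the start of the episode above 0.03 m).
It fails at once if a bystander is tipped over (angle between any of tasting_cup, soda_can, nozzle's own z axis and vertical above 0.5 rad).
It fails at once if the stem that was racked already is drawn out of its bore (distance of stem_c from where it was at the start of the episode above 0.02 m).
It fails at once if a stem is rammed against the rack with more than 60 N (contact force between any of stem_a, stem_b and rack above 60 N).
It also fails if it takes over 72 s, if anything falls off the work surface, if the arm or the gripper's body presses on something with over 40 N, if the wrist force passes 120 N, or if a joint passes its speed limit or range.

ROBOT

A 7-joint arm with a two-finger parallel gripper is mounted at the origin on a cart in front of the work surface, level with it; the furniture and walls round the work are solid. World frame = base frame: x ahead of the robot, y to its left, z up, the work surface at z = 0. Lengths are in m, angles in degrees, forces in N, time in s.
With the tool pointing down it reaches from about 0.425 to 0.875 m from the base axis. Payload 4.7 kg.
Tool frame: the origin (TCP) lies between the finger pads; the fingertips stand 17 mm ahead of it and the grasp point (between the pads) lies 2 mm behind it; z points along the fingers, y is the line along which they close (so a half turn about z gives the same grasp; the last joint's range is limited). The gripper opens to 87 mm and grips with 3 to 60 N. Pads are 19 mm wide; open, the fingers measure 117 mm over their backs; the gripper's body (75 mm by 190 mm) begins 51 mm behind the grasp point.
Start: joints at [-69.723, 18.392, -4.016, 83.108, 1.295, 78.541, -3.26], TCP at [0.217, 0.613, 0.24] pointing down, gripper open.
Joint ranges: [-163.93, 163.93], [-17.29, 119.83], [-79.2, 71.16], [3.27, 140.29], [-89.18, 269.18], [5.43, 117.66], [-154.24, 154.24]. Speed limits (degrees/s): [147.25, 147.25, 180, 180, 180, 180, 180].

INTERFACE

Orientations are given as [roll, pitch, yaw] about the fixed x, y, z axes, in that order (R = Rz(yaw) Ry(pitch) Rx(roll)).
In Python, from cell import env, cams gives the robot as it stands.
- The arm moves only by the shell command python3 -m pendant 'ROWS' [FORCE]. ROWS is JSON, a list of rows, each an object of numbers: "tx", "ty", "tz": the shift along the tool's x, y, z each as a share of 0.05 m, from -1 to 1; "spin": the turn about the tool's z as a share of 4 degrees, from -1 to 1; "claw": the closure, from 0 (fully open) to 1 (shut). A call has 1 to 10 rows; each row shifts and turns the commanded pose from where the row before left it, along the tool's axes as they then stand; what a row does not reach is not made up. A row lasts 1/8 s, in which the tool goes at most 62.5 mm and 10.7 degrees, less where a joint would pass 70% of its speed; a pose out of reach is approached as far as the arm can. A call with a number of a shift or a turn outside -1 to 1 is refused whole. A call with a gripper value outside its range is refused whole. The fingers move at their own pace and stop on an object; FORCE is the grip in N (left out, the last holds). Time passes only in rows, so rows that do not move let the fingers close. It gives the time, the measured TCP pose, the force, the opening and the grip force at its end, in the units of the state.
- env.get_obs(): the state, without advancing time (a new reading comes with each control period).
- cams.read_camera(name): name is "side" or "top"; returns the picture (384x512x3 uint8, red, green, blue); there is no depth.
- cams.camera_info(name): a dict with "fx", "fy", "cx", "cy" (pixels), "k1" (the pictures are not rectified: a ray, as slopes to the right and down, at radius r is drawn at 1 + k1 r^2 times it, then the intrinsics apply), "rvec" (rotation vector, rad) and "tvec" (3), from world to camera coordinates, as OpenCV has them. Camera axes: x right, y down, z forward; pixel columns grow to the right and rows downward; lengths in m; the calibration is good to about 2 mm. A picture is of the moment at which its call begins. camera_info takes no time and is no camera call.
- env.sign_off(): hands the job in; it is judged then, once.
The state is a dict: "time_s": time; "qpos": joint angles; "joint_velocities": joint speeds; "effort": joint torques, N m; "tool_pos": TCP position; "tool_rot": TCP orientation; "force": force on the tool from outside, world axes, zero at the start; "wrist_torque": the same for the moment, N m; "grip_width": finger opening in m; "grasp_force": force on a finger pad.
Only numpy, scipy, OpenCV 4.12 (cv2) and the standard library are available. Lean on these libraries where they do the work, as an engineer would, in place of code of your own. Each camera call takes 0.05 s, during which the arm holds its last target. There are 200 camera calls.

## Working session

There is one attempt and no reset: what is moved stays moved. The work goes in short steps, Python scripts to look and compute and a shell command to move; the robot and the scene stay as the last step left them, time stands still between calls to the robot, and variables do not carry over. Pictures are saved under pics/ and viewed, at most 10 in all, crops included, and the job is handed in when it is done.

```bash
ls; mkdir -p pics
python3 - <<'E'
from cell import env,cams
import cv2
for n in("top","side"):
    im=cams.read_camera(n); cv2.imwrite(f"pics/{n}0.png",im[:,:,::-1]); print(n,cams.camera_info(n))
o=env.get_obs(); print(o)
E
```

```text
pics
top {'fx': 374.5738305762423, 'fy': 374.5738305762423, 'cx': 265.29943702123853, 'cy': 194.93068944689128, 'k1': -0.031396861804423914, 'rvec': array([ 2.06861089, -2.13999752,  0.24492145]), 'tvec': array([-0.31209697,  0.55192977,  0.93650219])}
side {'fx': 409.48548184568824, 'fy': 409.48548184568824, 'cx': 258.0393065060688, 'cy': 191.7991235252987, 'k1': 0.0013664837131704803, 'rvec': array([ 1.82650553, -1.41707502,  0.71953206]), 'tvec': array([-0.4560207 ,  0.28373976,  0.79889427])}
{'time_s': 0.1, 'qpos': array([-69.7257708 ,  18.43556801,  -4.01403445,  83.16844044,
         1.29456872,  78.54188325,  -3.26026256]), 'joint_velocities': array([-0.0661906 , -0.22826141, -0.00461205, -0.19096679, -0.01716748,
        0.05398768, -0.03775014]), 'effort': array([-4.46801168e-04, -4.92575598e+01, -4.05951971e-01, -3.13397634e+01,
       -6.41840743e-02,  3.94954195e-02,  7.05024740e-05]), 'tool_pos': array([0.21651428, 0.61237417, 0.23855747]), 'tool_rot': array([-1.79899312e+02,  5.58881228e-03,  1.60533613e+02]), 'force': array([ 0.30632778,  0.19218181, -0.65696264]), 'wrist_torque': array([ 0.02027762, -0.01025531, -0.01221303]), 'grasp_force': 0.0, 'grip_width': 0.08722021884488944}
```

View pics/top0.png

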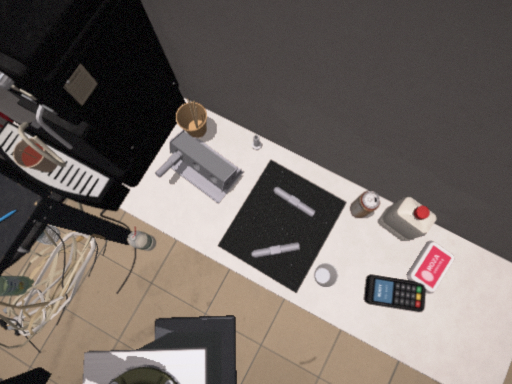

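View pics/side0.png

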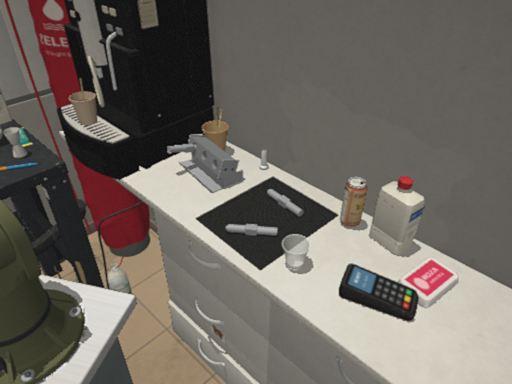

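The top picture shows stem 1 near (294,201), stem 2 near (275,250), the rack near (205,160), the nozzle at (256,142) and the cup at (325,275). The side view shows the same things. I'll enlarge both for exact pixels.

```bash
cat > h.py <<'E'
import numpy as np,cv2
from cell import env,cams
def cam(n):
    i=cams.camera_info(n); R=cv2.Rodrigues(np.array(i['rvec']))[0]; return i,R,np.array(i['tvec'])
def ray(n,u,v):
    i,R,t=cam(n); d=np.array([(u-i['cx'])/i['fx'],(v-i['cy'])/i['fy']]); s=d.copy()
    for _ in range(20): s=d/(1+i['k1']*(s@s))
    return -R.T@t, R.T@np.array([*s,1.])
def onz(n,u,v,z):
    c,d=ray(n,u,v); return c+d*(z-c[2])/d[2]
def tri(p,q):  # top px, side px -> point, gap
    a,d=ray("top",*p); b,e=ray("side",*q)
    s=np.linalg.lstsq(np.c_[d,-e],b-a,rcond=None)[0]; P,Q=a+d*s[0],b+e*s[1]
    return (P+Q)/2,np.linalg.norm(P-Q)
def proj(n,P):
    i,R,t=cam(n); c=R@np.array(P)+t; s=c[:2]/c[2]; s=s*(1+i['k1']*(s@s)); return s[0]*i['fx']+i['cx'],s[1]*i['fy']+i['cy']
E
python3 - <<'E'
from h import *
np.set_printoptions(precision=4,suppress=True)
t=cv2.imread("pics/top0.png"); s=cv2.imread("pics/side0.png")
cv2.imwrite("pics/tc.png",cv2.resize(t[120:270,150:350],None,fx=4,fy=4,interpolation=cv2.INTER_CUBIC))
cv2.imwrite("pics/sc.png",cv2.resize(s[130:280,150:350],None,fx=4,fy=4,interpolation=cv2.INTER_CUBIC))
for n,im,box in(("top",t,(215,160,345,290)),("side",s,(195,180,338,265))):
    x0,y0,x1,y1=box; g=cv2.cvtColor(im,cv2.COLOR_BGR2GRAY)
    m=(g<70).astype('u1'); m[:y0]=0;m[y1:]=0;m[:,:x0]=0;m[:,x1:]=0
    cs=max(cv2.findContours(m,0,2)[0],key=cv2.contourArea); h=cv2.convexHull(cs)
    f=np.zeros_like(g); cv2.drawContours(f,[h],0,1,-1); f=cv2.erode(f,np.ones((5,5)))
    b=((g>85)&(f>0)).astype('u1')
    if n=="top":
        print("mat",[onz(n,*p,.004)[:2] for p in cv2.boxPoints(cv2.minAreaRect(cs))])
    for c in cv2.findContours(b,0,2)[0]:
        if cv2.contourArea(c)<80: continue
        (u,v),wh,a=cv2.minAreaRect(c); B=cv2.boxPoints(((u,v),wh,a))
        e=np.argsort([np.linalg.norm(B[1]-B[0]),np.linalg.norm(B[2]-B[1])])
        ends=((B[0]+B[1])/2,(B[2]+B[3])/2) if e[0]==0 else ((B[1]+B[2])/2,(B[3]+B[0])/2)
        P=[onz(n,*q,.0145)for q in ends]; print(n,(u,v),ends,P[0][:2],P[1][:2],"mid",(P[0]+P[1])[:2]/2,"L",np.linalg.norm(P[0]-P[1]),"yaw",np.degrees(np.arctan2(*(P[1]-P[0])[1::-1])))
E
```

```text
mat [array([ 0.4172, -0.1967]), array([ 0.665 , -0.3505]), array([ 0.5205, -0.5634]), array([ 0.2863, -0.4027])]
top (275.0961608886719, 249.4807586669922) (array([299.1346, 244.6731], dtype=float32), array([251.0577, 254.2885], dtype=float32)) [ 0.4103 -0.4184] [ 0.3888 -0.287 ] mid [ 0.3995 -0.3527] L 0.13311469457116826 yaw 99.27087376167297
top (293.967529296875, 200.550537109375) (array([274.13  , 187.7978], dtype=float32), array([313.8051, 213.3033], dtype=float32)) [ 0.5719 -0.3567] [ 0.4954 -0.4637] mid [ 0.5336 -0.4102] L 0.13158422161374267 yaw -125.54376034523166
side (290.3926696777344, 238.77517700195312) (array([300.1578, 231.9396], dtype=float32), array([280.6276, 245.6107], dtype=float32)) [ 0.421  -0.4727] [ 0.3608 -0.4352] mid [ 0.3909 -0.4539] L 0.07095622082842436 yaw 148.05740609605226
side (251.0, 229.0) (array([277., 229.], dtype=float32), array([225., 229.], dtype=float32)) [ 0.4171 -0.4142] [ 0.384  -0.2871] mid [ 0.4006 -0.3506] L 0.13135395627626614 yaw 104.61901230053918
side (284.49176025390625, 201.40985107421875) (array([268.5573, 188.1312], dtype=float32), array([300.4262, 214.6885], dtype=float32)) [ 0.5825 -0.3541] [ 0.488  -0.4623] mid [ 0.5352 -0.4082] L 0.14366717367589585 yaw -131.13884676083205
```

View pics/tc.png

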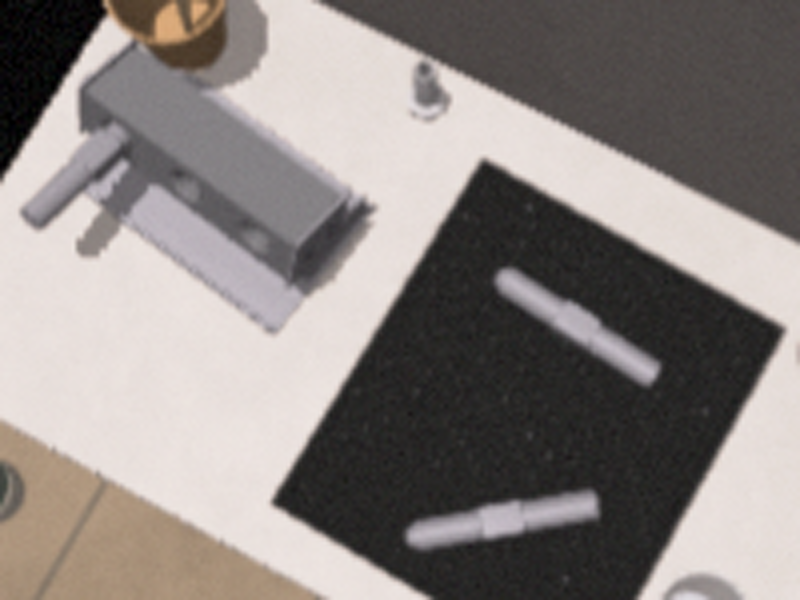

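View pics/sc.png

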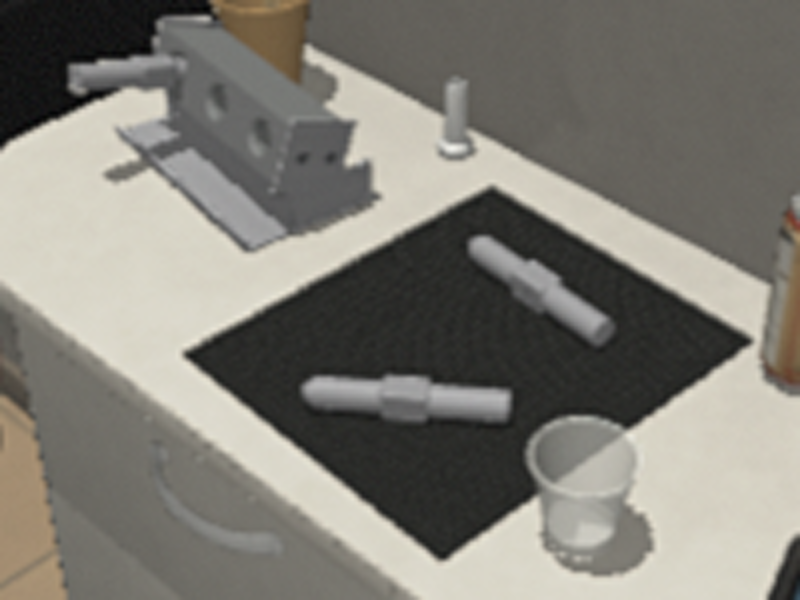

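The crops show rounded, tapered (likely chamfered) tips at the left end of both stems: (507,275) and (415,535) in the top crop. Their right ends look square. The two free bore mouths are at (187,185) and (258,237) in the top crop, and (218,101) and (263,135) in the side crop.

Run:
```python
from h import *
np.set_printoptions(precision=4,suppress=True)
T=lambda u,v:(150+u/4-.375,120+v/4-.375)
S=lambda u,v:(150+u/4-.375,130+v/4-.375)
D={}
for k,a,b in [("mid",(187,186),(218,102)),("right",(258,238),(263,136)),("cend",(36,212),(78,78)),("platR",(276,331),(248,248)),("topFR",(300,236),(293,121)),("topFL",(83,92),(163,33)),("topBR",(352,193),(355,122)),("nozz",(428,110),(456,150)),("cupbase",(700,590),(575,540))]:
    D[k],g=tri(T(*a),S(*b)); print(k,D[k],g)
print("sep",np.linalg.norm(D["mid"]-D["right"]))
a=onz("top",*T(276,331),.004);b=onz("top",*T(97,188),.004);print("plate front",a,b,np.linalg.norm(a-b))
a2=onz("side",*S(248,248),.004);b2=onz("side",*S(120,128),.004);print(a2,b2,np.linalg.norm(a2-b2))
for n,v in (("row",D["mid"]-D["right"]),("plate",b-a),("plateS",b2-a2),("topF",D["topFL"]-D["topFR"])): print(n,np.degrees(np.arctan2(v[1],v[0])), np.linalg.norm(v))
im=cams.read_camera("top");im2=cams.read_camera("side")
```

```text
mid [ 0.6263 -0.1464  0.0667] 0.0008230226064720201
right [ 0.5877 -0.1948  0.0686] 0.0004040437593366404
cend [ 0.6056 -0.0477  0.0841] 0.0044145757648691615
platR [ 0.5368 -0.1982  0.0055] 0.0021566498548726207
topFR [ 0.5814 -0.2229  0.0898] 0.0050165054634473995
topFL [ 0.6913 -0.0779  0.0801] 0.0002537369957703509
topBR [ 0.6149 -0.2573  0.0741] 0.003233786573284305
nozz [ 0.6976 -0.3113  0.0064] 0.0009742702885838114
cupbase [ 0.3462 -0.4805 -0.0224] 0.018620210080002513
sep 0.0619551914669035
plate front [ 0.5375 -0.1991  0.004 ] [ 0.6471 -0.0706  0.004 ] 0.1689334686303515
[ 0.5383 -0.1964  0.004 ] [ 0.6642 -0.0445  0.004 ] 0.19728583245072406
row 51.443785840736204 0.0619551914669035
plate 49.52117517155683 0.1689334686303515
plateS 50.365062947272065 0.19728583245072406
topF 52.874303512743275 0.1822160308207666
```

```bash
python3 - <<'E'
from h import *
np.set_printoptions(precision=3,suppress=True)
for a,b in [((107,186),(133,122)),((5,137),(62,112)),((183,100),(213,110))]: print(tri(a,b))
E
python3 -m pendant '[{"tz":-1},{"tz":-1},{"tz":-1},{"tz":-1},{"tz":-1},{"ty":-1},{"ty":-1},{"ty":-1},{"ty":-1}]'
```

```text
(array([0.548, 0.031, 0.192]), np.float64(0.01782787690960799))
(array([0.715, 0.378, 0.098]), np.float64(0.016979209992691688))
(array([ 0.788, -0.122,  0.136]), np.float64(0.0004914636926808911))invalid input at $[0]: expected keys tx, ty, tz, spin, claw
```

```bash
python3 -m pendant '[{"tx":0,"ty":0,"tz":-1,"spin":0,"claw":0},{"tx":0,"ty":0,"tz":-1,"spin":0,"claw":0},{"tx":0,"ty":0,"tz":-1,"spin":0,"claw":0},{"tx":0,"ty":0,"tz":-1,"spin":0,"claw":0},{"tx":0,"ty":0,"tz":-1,"spin":0,"claw":0},{"tx":0,"ty":-1,"tz":0,"spin":0,"claw":0},{"tx":0,"ty":-1,"tz":0,"spin":0,"claw":0},{"tx":0,"ty":-1,"tz":0,"spin":0,"claw":0},{"tx":0,"ty":-0.5,"tz":0,"spin":0,"claw":0}]'
cat >> h.py <<'E'
def rows(pts,dpsi,n=None,step=.05,psi=None,p=None):
    """rows in tool axes along waypoints (world), turning dpsi deg in all; compact print"""
    o=env.get_obs(); p=np.array(o['tool_pos'] if p is None else p); psi=o['tool_rot'][2] if psi is None else psi
    P=[p]
    for q in pts:
        q=np.array(q); m=max(1,int(np.ceil(np.linalg.norm(q-P[-1])/step-.02))); a=P[-1]; P+= [a+(q-a)*(i+1)/m for i in range(m)]
    while len(P)-1<abs(dpsi)/4-.01: P.append(P[-1])
    k=len(P)-1
    for a,b in zip(P,P[1:]):
        r=np.radians(psi); d=b-a; x=np.array([np.cos(r),np.sin(r)]); y=np.array([np.sin(r),-np.cos(r)])
        print("%.2f %.2f %.2f %.2f"%(d[:2]@x/.05,d[:2]@y/.05,-d[2]/.05,-dpsi/k/4)); psi+=dpsi/k
E
python3 - <<'E'
from h import *
o=env.get_obs();p=o['tool_pos'];print(p,o['tool_rot'],o['qpos'])
az=np.degrees(np.arctan2(p[1],p[0]));r0=np.hypot(*p[:2])
A=np.linspace(az,-41,20)[1:]; R=np.linspace(r0,.47,20)[1:]
rows([[r*np.cos(np.radians(a)),r*np.sin(np.radians(a)),p[2]] for a,r in zip(A,R)],98.5-o['tool_rot'][2])
E
```

```text
time_s: 1.32
tool_pos: [0.1576, 0.4457, 0.4905]
tool_rot: [179.9, 0.0, 160.5]
force: [-0.3, 0.7, -0.4]
grip_width: 0.0871
grasp_force: 0.0
[0.15759379 0.44570512 0.49054318] [1.79900101e+02 9.62162486e-03 1.60529602e+02] [-69.32246296  -3.05415559  -4.15829053  78.88173147  -0.2130026
 104.06503226  -2.9973925 ]
-0.97 -0.05 -0.00 0.82
-0.96 -0.10 -0.00 0.82
-0.96 -0.14 -0.00 0.82
-0.95 -0.18 -0.00 0.82
-0.94 -0.23 -0.00 0.82
-0.93 -0.27 -0.00 0.82
-0.92 -0.31 -0.00 0.82
-0.90 -0.35 -0.00 0.82
-0.88 -0.39 -0.00 0.82
-0.86 -0.43 -0.00 0.82
-0.84 -0.47 -0.00 0.82
-0.82 -0.51 -0.00 0.82
-0.80 -0.54 -0.00 0.82
-0.77 -0.58 -0.00 0.82
-0.74 -0.61 -0.00 0.82
-0.71 -0.65 -0.00 0.82
-0.68 -0.68 -0.00 0.82
-0.65 -0.71 -0.00 0.82
-0.62 -0.74 -0.00 0.82
```

```bash
python3 -m pendant '[{"tx":-0.97,"ty":-0.05,"tz":0,"spin":0.82,"claw":0},{"tx":-0.96,"ty":-0.1,"tz":0,"spin":0.82,"claw":0},{"tx":-0.96,"ty":-0.14,"tz":0,"spin":0.82,"claw":0},{"tx":-0.95,"ty":-0.18,"tz":0,"spin":0.82,"claw":0},{"tx":-0.94,"ty":-0.23,"tz":0,"spin":0.82,"claw":0},{"tx":-0.93,"ty":-0.27,"tz":0,"spin":0.82,"claw":0}]'
python3 -m pendant '[{"tx":-0.92,"ty":-0.31,"tz":0,"spin":0.82,"claw":0},{"tx":-0.9,"ty":-0.35,"tz":0,"spin":0.82,"claw":0},{"tx":-0.88,"ty":-0.39,"tz":0,"spin":0.82,"claw":0},{"tx":-0.86,"ty":-0.43,"tz":0,"spin":0.82,"claw":0},{"tx":-0.84,"ty":-0.47,"tz":0,"spin":0.82,"claw":0},{"tx":-0.82,"ty":-0.51,"tz":0,"spin":0.82,"claw":0}]'
python3 -m pendant '[{"tx":-0.8,"ty":-0.54,"tz":0,"spin":0.82,"claw":0},{"tx":-0.77,"ty":-0.58,"tz":0,"spin":0.82,"claw":0},{"tx":-0.74,"ty":-0.61,"tz":0,"spin":0.82,"claw":0},{"tx":-0.71,"ty":-0.65,"tz":0,"spin":0.82,"claw":0},{"tx":-0.68,"ty":-0.68,"tz":0,"spin":0.82,"claw":0},{"tx":-0.65,"ty":-0.71,"tz":0,"spin":0.82,"claw":0},{"tx":-0.62,"ty":-0.74,"tz":0,"spin":0.82,"claw":0}]'
python3 - <<'E'
from h import *
o=env.get_obs();p=o['tool_pos'];print(p,o['tool_rot'],o['qpos'])
c=np.array([.400,-.352]);d=np.array([np.cos(np.radians(100)),np.sin(np.radians(100))]);g=c-.025*d;print(g,np.hypot(*g))
rows([[*g,.24],[*g,.09]],99.5-o['tool_rot'][2])
E
```

```text
time_s: 2.08
tool_pos: [0.3868, 0.2733, 0.4893]
tool_rot: [-180.0, 0.0, 140.7]
force: [0.7, -0.1, -0.6]
grip_width: 0.0873
grasp_force: 0.0
time_s: 2.82
tool_pos: [0.4712, 0.001, 0.4893]
tool_rot: [-180.0, -0.0, 121.1]
force: [0.2, -0.3, 1.0]
grip_width: 0.0869
grasp_force: 0.0
time_s: 3.7
tool_pos: [0.3524, -0.3068, 0.4894]
tool_rot: [180.0, -0.0, 98.1]
force: [0.2, 0.3, 0.5]
grip_width: 0.0869
grasp_force: 0.0
[ 0.35240281 -0.30678578  0.48935928] [ 1.79993590e+02 -9.95942039e-03  9.80868574e+01] [-22.35063265 -10.02930009  51.22646597  81.23040917   8.066205
 104.9477687   38.62461704]
[ 0.4043412  -0.37662019] 0.5525708823366948
-0.25 0.14 0.83 -0.04
-0.26 0.14 0.83 -0.04
-0.26 0.14 0.83 -0.04
-0.26 0.14 0.83 -0.04
-0.26 0.14 0.83 -0.04
-0.26 0.14 0.83 -0.04
0.00 0.00 1.00 -0.04
0.00 0.00 1.00 -0.04
0.00 0.00 1.00 -0.04
```

```bash
python3 -m pendant '[{"tx":-0.26,"ty":0.14,"tz":0.83,"spin":-0.08,"claw":0},{"tx":-0.26,"ty":0.14,"tz":0.83,"spin":-0.08,"claw":0},{"tx":-0.26,"ty":0.14,"tz":0.83,"spin":-0.08,"claw":0},{"tx":-0.26,"ty":0.14,"tz":0.83,"spin":-0.08,"claw":0},{"tx":-0.26,"ty":0.14,"tz":0.83,"spin":-0.08,"claw":0},{"tx":-0.26,"ty":0.14,"tz":0.83,"spin":-0.08,"claw":0.3},{"tx":0,"ty":0,"tz":1,"spin":0,"claw":0.3},{"tx":0,"ty":0,"tz":1,"spin":0,"claw":0.3},{"tx":0,"ty":0,"tz":1,"spin":0,"claw":0.3},{"tx":0,"ty":0,"tz":0,"spin":0,"claw":0.3}]'
python3 - <<'E'
from h import *
o=env.get_obs();p=o['tool_pos'];print(p,o['tool_rot'],o['qpos'])
for n in("top","side"): 
    im=cams.read_camera(n); g=tuple(int(v) for v in proj(n,p)); print(n,g)
    c=im[max(0,g[1]-60):g[1]+60,max(0,g[0]-60):g[0]+60]; cv2.imwrite(f"pics/{n}1.png",cv2.resize(c[:,:,::-1],None,fx=3,fy=3))
a=cv2.imread("pics/top1.png");b=cv2.imread("pics/side1.png");cv2.imwrite("pics/both1.png",np.hstack([a,b]))
E
```

```text
time_s: 4.95
tool_pos: [0.4048, -0.3738, 0.0874]
tool_rot: [-179.6, -0.3, 100.1]
force: [0.2, -0.7, 0.3]
grip_width: 0.0613
grasp_force: 0.0
[ 0.40478551 -0.3738446   0.08738727] [-179.64744938   -0.28293845  100.10287536] [ -8.62828413  21.73486859  57.58070674 108.56279339 -20.68047416
  61.45495348  67.48063879]
top (284, 244)
side (260, 206)
```

View pics/both1.png

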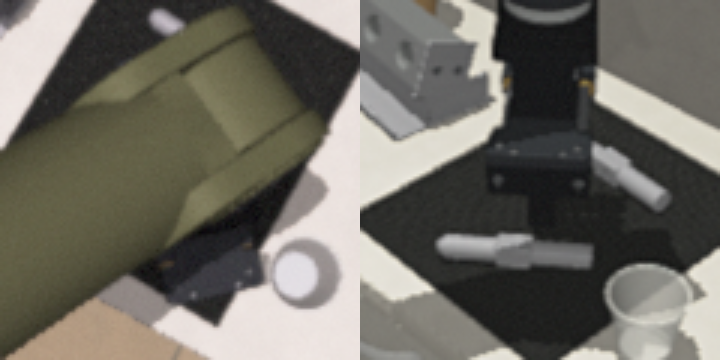

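The side crop shows the stem's left end at (440,245) tapered, and the gripper above the right-hand part of the stem. I'll go down and grip lightly.

```bash
python3 -m pendant '[{"tx":-0.05,"ty":0,"tz":0.7,"spin":0,"claw":0.3},{"tx":0,"ty":0,"tz":0.56,"spin":0,"claw":0.3},{"tx":0,"ty":0,"tz":0,"spin":0,"claw":0.3}]' 
python3 -m pendant '[{"tx":0,"ty":0,"tz":0,"spin":0,"claw":1},{"tx":0,"ty":0,"tz":0,"spin":0,"claw":1},{"tx":0,"ty":0,"tz":0,"spin":0,"claw":1},{"tx":0,"ty":0,"tz":0,"spin":0,"claw":1},{"tx":0,"ty":0,"tz":0,"spin":0,"claw":1},{"tx":0,"ty":0,"tz":0,"spin":0,"claw":1}]' 3
```

```text
time_s: 5.42
tool_pos: [0.4082, -0.3784, 0.0285]
tool_rot: [180.0, -0.0, 100.2]
force: [0.4, 0.5, 0.5]
grip_width: 0.0607
grasp_force: 0.0
time_s: 6.18
tool_pos: [0.4075, -0.3785, 0.0276]
tool_rot: [-180.0, 0.0, 100.1]
force: [-0.7, -0.4, 1.9]
grip_width: 0.0206
grasp_force: 2.9
```

```bash
python3 -m pendant '[{"tx":0,"ty":0,"tz":0,"spin":0,"claw":0.7},{"tx":0,"ty":0,"tz":0.12,"spin":0,"claw":0.7},{"tx":0,"ty":0,"tz":0,"spin":0,"claw":0.7}]' 
python3 -m pendant '[{"tx":0,"ty":0,"tz":0,"spin":0,"claw":1},{"tx":0,"ty":0,"tz":0,"spin":0,"claw":1},{"tx":0,"ty":0,"tz":0,"spin":0,"claw":1}]' 3
python3 -m pendant '[{"tx":0,"ty":0,"tz":-0.2,"spin":0,"claw":1},{"tx":0,"ty":0,"tz":-0.2,"spin":0,"claw":1},{"tx":0,"ty":0,"tz":-0.14,"spin":0,"claw":1},{"tx":0,"ty":0,"tz":0,"spin":0,"claw":1},{"tx":0,"ty":0,"tz":0,"spin":0,"claw":1}]' 3
python3 - <<'E'
from h import *
im=cams.read_camera("side"); cv2.imwrite("pics/s2.png",cv2.resize(im[170:280,190:330,::-1],None,fx=4,fy=4))
E
```

```text
time_s: 6.55
tool_pos: [0.4082, -0.3784, 0.0215]
tool_rot: [180.0, 0.0, 100.1]
force: [0.7, 0.3, 1.6]
grip_width: 0.0259
grasp_force: 1.1
time_s: 6.92
tool_pos: [0.4077, -0.3785, 0.0215]
tool_rot: [180.0, 0.0, 100.1]
force: [-0.0, 0.1, 1.8]
grip_width: 0.0207
grasp_force: 3.2
time_s: 7.55
tool_pos: [0.4079, -0.3783, 0.0486]
tool_rot: [180.0, 0.0, 100.1]
force: [0.4, -1.3, -0.2]
grip_width: 0.0201
grasp_force: 3.0
```

View pics/s2.png

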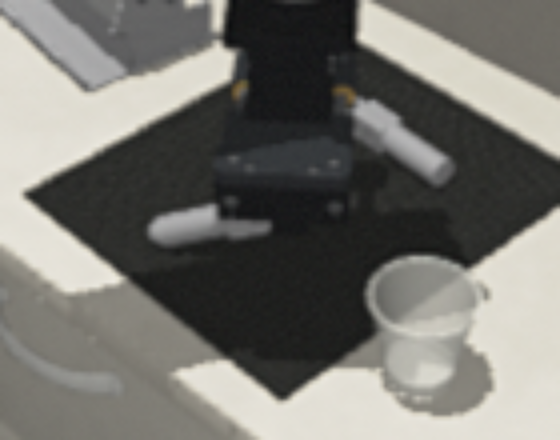

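The side view shows the stem tilted with its chamfer end (150,230) still low on the mat and the held end up. Next I'll firm up the grip, lift, and plan the carry.

```bash
python3 -m pendant '[{"tx":0,"ty":0,"tz":0,"spin":0,"claw":1},{"tx":0,"ty":0,"tz":0,"spin":0,"claw":1},{"tx":0,"ty":0,"tz":-1,"spin":0.5,"claw":1},{"tx":0,"ty":0,"tz":-1,"spin":1,"claw":1},{"tx":0,"ty":0,"tz":-1,"spin":1,"claw":1},{"tx":0,"ty":0,"tz":0,"spin":1,"claw":1}]' 45
python3 - <<'E'
from h import *
np.set_printoptions(precision=3,suppress=True)
o=env.get_obs();p=o['tool_pos'];print(p,o['tool_rot'],o['qpos'])
for t in ([.548,-.084],[.591,-.119]):
  for z in (.16,.3):
    print([tuple(int(v) for v in proj("top",[t[0]+a*.095*.629+b*.037*.777,t[1]+a*.095*.777-b*.037*.629,z])) for a in(1,-1) for b in(1,-1)])
rows([[.43,-.28,.2],[.52,-.13,.17],[.548,-.084,.16]],-39-o['tool_rot'][2])
E
```

```text
time_s: 8.35
tool_pos: [0.409, -0.3802, 0.2022]
tool_rot: [179.7, 0.1, 86.0]
force: [-1.3, -0.6, -2.2]
grip_width: 0.0189
grasp_force: 45.0
[ 0.409 -0.38   0.202] [179.661   0.145  85.998] [-16.63   14.859  66.068 101.392 -14.358  72.637  48.991]
[(144, 152), (124, 175), (203, 197), (183, 222)]
[(123, 130), (99, 157), (192, 182), (169, 211)]
[(158, 135), (139, 158), (217, 179), (198, 203)]
[(140, 111), (117, 137), (209, 162), (186, 189)]
0.68 0.09 0.01 0.98
0.68 0.05 0.01 0.98
0.68 0.00 0.01 0.98
0.84 0.23 0.15 0.98
0.86 0.17 0.15 0.98
0.87 0.11 0.15 0.98
0.87 0.05 0.15 0.98
0.54 -0.00 0.10 0.98
0.54 -0.04 0.10 0.98
0.00 0.00 -0.00 0.98
0.00 0.00 -0.00 0.98
0.00 0.00 -0.00 0.98
0.00 0.00 -0.00 0.98
0.00 0.00 -0.00 0.98
0.00 0.00 -0.00 0.98
0.00 0.00 -0.00 0.98
0.00 0.00 -0.00 0.98
0.00 0.00 -0.00 0.98
0.00 0.00 -0.00 0.98
0.00 0.00 -0.00 0.98
0.00 0.00 -0.00 0.98
0.00 0.00 -0.00 0.98
0.00 0.00 -0.00 0.98
0.00 0.00 -0.00 0.98
0.00 0.00 -0.00 0.98
0.00 0.00 -0.00 0.98
0.00 0.00 -0.00 0.98
0.00 0.00 -0.00 0.98
0.00 0.00 -0.00 0.98
0.00 0.00 -0.00 0.98
0.00 0.00 -0.00 0.98
0.00 0.00 -0.00 0.98
```

```bash
python3 -m pendant '[{"tx":0.68,"ty":0.09,"tz":0,"spin":1,"claw":1},{"tx":0.68,"ty":0.05,"tz":0,"spin":1,"claw":1},{"tx":0.68,"ty":0,"tz":0,"spin":1,"claw":1},{"tx":0.8,"ty":0.2,"tz":0,"spin":1,"claw":1},{"tx":0,"ty":0,"tz":0,"spin":1,"claw":1},{"tx":0,"ty":0,"tz":0,"spin":1,"claw":1},{"tx":0,"ty":0,"tz":0,"spin":1,"claw":1},{"tx":0,"ty":0,"tz":0,"spin":1,"claw":1},{"tx":0,"ty":0,"tz":0,"spin":1,"claw":1},{"tx":0,"ty":0,"tz":0,"spin":1,"claw":1}]'
python3 - <<'E'
from h import *
o=env.get_obs();p=o['tool_pos'];print(p,o['tool_rot'],o['qpos'])
E
python3 -m pendant '[{"tx":0,"ty":0,"tz":0,"spin":1,"claw":1},{"tx":0,"ty":0,"tz":0,"spin":1,"claw":1},{"tx":0,"ty":0,"tz":0,"spin":1,"claw":1},{"tx":0,"ty":0,"tz":0,"spin":1,"claw":1},{"tx":0,"ty":0,"tz":0,"spin":1,"claw":1},{"tx":0,"ty":0,"tz":0,"spin":1,"claw":1},{"tx":0,"ty":0,"tz":0,"spin":1,"claw":1},{"tx":0,"ty":0,"tz":0,"spin":1,"claw":1},{"tx":0,"ty":0,"tz":0,"spin":1,"claw":1},{"tx":0,"ty":0,"tz":0,"spin":1,"claw":1}]'
python3 -m pendant '[{"tx":0,"ty":0,"tz":0,"spin":1,"claw":1},{"tx":0,"ty":0,"tz":0,"spin":1,"claw":1},{"tx":0,"ty":0,"tz":0,"spin":1,"claw":1},{"tx":0,"ty":0,"tz":0,"spin":1,"claw":1},{"tx":0,"ty":0,"tz":0,"spin":1,"claw":1},{"tx":0,"ty":0,"tz":0,"spin":1,"claw":1},{"tx":0,"ty":0,"tz":0,"spin":1,"claw":1},{"tx":0,"ty":0,"tz":0,"spin":1,"claw":1},{"tx":0,"ty":0,"tz":0,"spin":1,"claw":1},{"tx":0,"ty":0,"tz":0,"spin":1,"claw":1}]'
python3 - <<'E'
from h import *
o=env.get_obs();p=o['tool_pos'];print(p,o['tool_rot'],o['qpos'])
rows([[.5,-.13,.15]],-39-o['tool_rot'][2])
E
```

```text
time_s: 9.6
tool_pos: [0.4485, -0.2423, 0.1981]
tool_rot: [-179.9, 0.0, 46.0]
force: [-0.3, -0.5, -1.6]
grip_width: 0.0185
grasp_force: 45.0
[ 0.44852495 -0.24234742  0.19809693] [-1.79939363e+02  2.35735812e-02  4.59864874e+01] [-38.54947181   3.39453959  66.883352   107.72149038  -3.29437629
  71.03846898 -14.6409605 ]
time_s: 10.85
tool_pos: [0.4485, -0.2423, 0.1981]
tool_rot: [-180.0, 0.1, 6.0]
force: [-0.3, 0.2, -1.3]
grip_width: 0.0186
grasp_force: 45.0
time_s: 12.1
tool_pos: [0.4485, -0.2423, 0.1981]
tool_rot: [180.0, 0.1, -34.0]
force: [-0.3, 0.6, -1.1]
grip_width: 0.0186
grasp_force: 45.0
[ 0.44854004 -0.24228101  0.19808996] [ 1.79989600e+02  6.80701737e-02 -3.40101271e+01] [-40.00853175   3.58191069  68.5088846  107.74031197  -3.51983812
  71.04807698 -94.39954336]
-0.13 -0.81 0.32 0.42
-0.16 -0.81 0.32 0.42
-0.18 -0.80 0.32 0.42
```

```bash
python3 -m pendant '[{"tx":-0.13,"ty":-0.81,"tz":0.32,"spin":0.42,"claw":1},{"tx":-0.16,"ty":-0.81,"tz":0.32,"spin":0.42,"claw":1},{"tx":-0.18,"ty":-0.8,"tz":0.32,"spin":0.42,"claw":1},{"tx":0,"ty":0,"tz":0,"spin":0,"claw":1}]'
python3 - <<'E'
from h import *
o=env.get_obs();p=o['tool_pos'];print(p,o['tool_rot'],o['qpos'])
u=np.array([-.730,.591,.342]); G=p-[0,0,.007]
for k,s in (("tip",-.092),("grip",0),("tail",.038)): print(k,[tuple(round(v) for v in proj(n,G+s*u)) for n in("top","side")])
a=cams.read_camera("top")[110:210,150:250,::-1];b=cams.read_camera("side")[100:200,160:260,::-1]
cv2.imwrite("pics/b3.png",cv2.resize(np.hstack([a,b]),None,fx=4,fy=4,interpolation=cv2.INTER_CUBIC))
E
```

```text
time_s: 12.6
tool_pos: [0.5003, -0.1261, 0.1488]
tool_rot: [179.9, 0.2, -38.6]
force: [-0.7, -0.3, -1.5]
grip_width: 0.0186
grasp_force: 45.0
[ 0.50030267 -0.12614887  0.14878061] [ 1.79885169e+02  1.75791596e-01 -3.85503664e+01] [ -46.37562395    9.86849352   63.13551892  110.16115989   -9.60116121
   65.85568805 -108.14620591]
tip [(206, 183), (207, 154)]
grip [(182, 207), (178, 154)]
tail [(171, 217), (165, 154)]
```

View pics/b3.png

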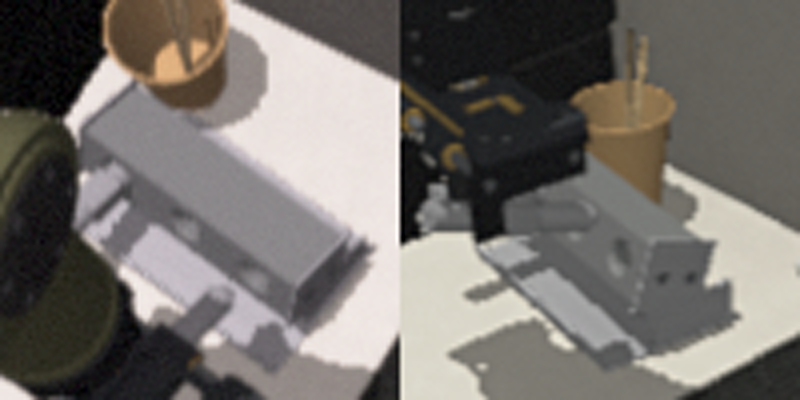

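The top crop has the tip at (222,290) and the side crop has it at (598,216). Both agree with the predicted tip to about 2 px, and the tilt looks right.

Run:
```python
from h import *
np.set_printoptions(precision=4,suppress=True)
o=env.get_obs();p=o['tool_pos'];psi=o['tool_rot'][2]
u=np.array([-.730,.591,.342])
t,g=tri((150+222/4-.375,110+290/4-.375),(160+197/4-.375,100+216/4-.375)); pt=p-[0,0,.007]-.092*u
print("tip seen",t,g,"pred",pt, t-pt)
M=np.array([.5882,-.1940,.066])
w=M-t; 
print("tip->mouth: along",w@u,"lat",w@[.629,.777,0],"up",w@[.266,-.215,.94], " pred lat",(M-pt)@[.629,.777,0],"up",(M-pt)@[.266,-.215,.94],"along",(M-pt)@u)
rows([M+.107*u+[0,0,.007]],-39-psi,step=.03); print()
rows([M+.047*u+[0,0,.007]],0,step=.008,p=M+.107*u+[0,0,.007],psi=-39)
```

```text
tip seen [ 0.5701 -0.1805  0.1102] 0.006645169652234705 pred [ 0.567  -0.1848  0.1117] [ 0.0031  0.0043 -0.0015]
tip->mouth: along -0.03634924354529235 lat 0.00091644941576177 up -0.03386020571269175  pred lat 0.006242403317620434 up -0.035336972802084456 along -0.03653858976221144
0.08 -0.06 0.41 0.02
0.08 -0.06 0.41 0.02

0.14 -0.00 0.05 0.00
0.14 -0.00 0.05 0.00
0.14 -0.00 0.05 0.00
0.14 -0.00 0.05 0.00
0.14 -0.00 0.05 0.00
0.14 -0.00 0.05 0.00
0.14 -0.00 0.05 0.00
0.14 -0.00 0.05 0.00
```

```bash
python3 -m pendant '[{"tx":0.08,"ty":-0.04,"tz":0.41,"spin":0.05,"claw":1},{"tx":0.08,"ty":-0.04,"tz":0.41,"spin":0.05,"claw":1},{"tx":0,"ty":0,"tz":0,"spin":0,"claw":1}]'
python3 - <<'E'
from h import *
o=env.get_obs();p=o['tool_pos'];print(p,o['tool_rot'])
u=np.array([-.730,.591,.342]); G=p-[0,0,.007]; M=np.array([.5882,-.1940,.066]);w=M-(G-.092*u)
print("pred lat",w@[.629,.777,0],"up",w@[.266,-.215,.94],"along",w@u)
a=cams.read_camera("top")[140:210,170:240,::-1];b=cams.read_camera("side")[120:190,180:250,::-1]
cv2.imwrite("pics/b4.png",cv2.resize(np.hstack([a,b]),None,fx=5.7,fy=5.7,interpolation=cv2.INTER_CUBIC))
E
```

```text
time_s: 13.08
tool_pos: [0.5077, -0.1336, 0.1089]
tool_rot: [179.9, 0.1, -39.5]
force: [0.4, -0.5, -1.7]
grip_width: 0.0186
grasp_force: 45.0
[ 0.5076888  -0.13358594  0.10885261] [ 1.79873216e+02  8.61300719e-02 -3.94516036e+01]
pred lat 0.0037032277248478422 up 0.0007251726704491826 along -0.014818136650398883
```

View pics/b4.png

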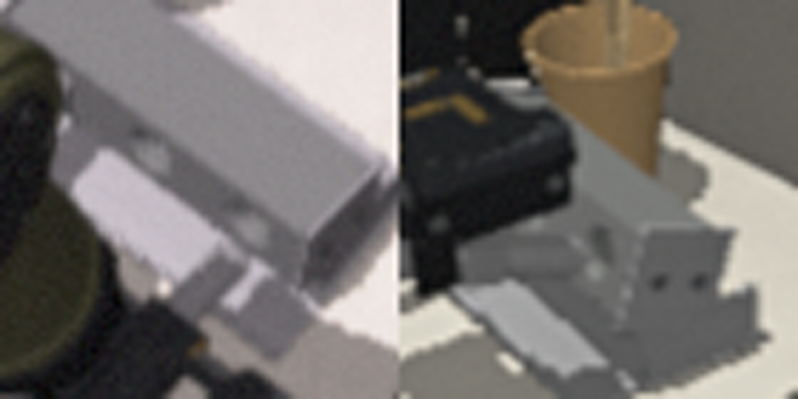

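The top half of the picture has the tip at about (233,261) and the bore at (252,230). The side half has the tip at about (600,270). I'll compare these with the predictions.

Run:
```python
from h import *
np.set_printoptions(precision=4,suppress=True)
p=env.get_obs()['tool_pos']; u=np.array([-.730,.591,.342]); G=p-[0,0,.007]; M=np.array([.5882,-.1940,.066])
f=lambda P:[(round((proj("top",P)[0]-170)*5.7),round((proj("top",P)[1]-140)*5.7)),(round((proj("side",P)[0]-180)*5.7+400),round((proj("side",P)[1]-120)*5.7))]
print("tip",f(G-.092*u),"tip at mouth",f(G-.107*u),"M",f(M))
L=np.array([.629,.777,0]);print("after +4mm lat",f(G-.107*u+.004*L))
```

```text
tip [(235, 246), (581, 253)] tip at mouth [(256, 225), (605, 253)] M [(250, 224), (601, 252)]
after +4mm lat [(249, 221), (601, 250)]
```

```bash
python3 -m pendant '[{"tx":0.1,"ty":-0.08,"tz":0.02,"spin":-0.1,"claw":1},{"tx":0.14,"ty":0,"tz":0.05,"spin":0,"claw":1},{"tx":0,"ty":0,"tz":0,"spin":0,"claw":1}]' 
python3 -m pendant '[{"tx":0.14,"ty":0,"tz":0.05,"spin":0,"claw":1},{"tx":0.1,"ty":0,"tz":0.035,"spin":0,"claw":1}]'
cat >> h.py <<'E'
def st(M,off=.027,dz=.007):
    o=env.get_obs(); p=o['tool_pos']; u=np.array([-.730,.591,.342]); w=p-[0,0,dz]-off*u-np.array(M)
    print("p",p.round(4),"psi",o['tool_rot'][2].round(1),"mid z %.1f lat %.1f up %.1f"%(1e3*(w@u)+40,1e3*(w@[.629,.777,0]),1e3*(w@[.266,-.215,.94])),"F axial(out) %.1f lat %.1f up %.1f"%(o['force']@u,o['force']@[.629,.777,0],o['force']@[.266,-.215,.94]),"T",o['wrist_torque'].round(2),"t",o['time_s'])
MR=[.5882,-.1940,.066];MM=[.6258,-.1472,.066]
E
python3 -c "
from h import *
st(MR)"
```

```text
time_s: 13.55
tool_pos: [0.5215, -0.1372, 0.1062]
tool_rot: [180.0, -0.0, -38.9]
force: [0.3, 0.1, -0.9]
grip_width: 0.0185
grasp_force: 45.0
time_s: 13.8
tool_pos: [0.5306, -0.1445, 0.1016]
tool_rot: [180.0, -0.0, -38.9]
force: [-1.6, 0.0, -0.6]
grip_width: 0.0185
grasp_force: 45.0
p [ 0.5306 -0.1445  0.1016] psi -38.9 mid z 94.1 lat 2.3 up 0.9 F axial(out) 1.0 lat -1.0 up -1.0 T [0.02 0.21 0.  ] t 13.8
```

```bash
for i in 1; do python3 -m pendant '[{"tx":0.1,"ty":0.01,"tz":0.036,"spin":0,"claw":1},{"tx":0.1,"ty":0,"tz":0.036,"spin":0,"claw":1}]' >/dev/null; done
python3 -c "
from h import *
st(MR)"
python3 -m pendant '[{"tx":0.1,"ty":0,"tz":0.036,"spin":0,"claw":1}]' >/dev/null
python3 -c "
from h import *
st(MR)"
```

```text
p [ 0.538  -0.1512  0.098 ] psi -38.9 mid z 83.5 lat 1.7 up 1.0 F axial(out) -0.8 lat -0.7 up -1.5 T [ 0.05  0.28 -0.03] t 14.05
p [ 0.5419 -0.1542  0.0962] psi -38.9 mid z 78.3 lat 1.8 up 1.0 F axial(out) -0.6 lat -0.3 up -1.5 T [ 0.04  0.21 -0.  ] t 14.175
```

```bash
python3 -m pendant '[{"tx":0.1,"ty":0,"tz":0.036,"spin":0,"claw":1},{"tx":0,"ty":0,"tz":0,"spin":0,"claw":1}]' >/dev/null
python3 -c "
from h import *
st(MR)"
python3 -m pendant '[{"tx":0.08,"ty":0,"tz":0.029,"spin":0,"claw":1},{"tx":0,"ty":0,"tz":0,"spin":0,"claw":1}]' >/dev/null
python3 -c "
from h import *
st(MR)"
python3 -m pendant '[{"tx":0.06,"ty":0,"tz":0.022,"spin":0,"claw":1},{"tx":0,"ty":0,"tz":0,"spin":0,"claw":1}]' >/dev/null
python3 -c "
from h import *
st(MR)"
```

```text
p [ 0.5457 -0.1575  0.0945] psi -38.9 mid z 73.0 lat 1.7 up 1.0 F axial(out) 0.2 lat -0.2 up -1.4 T [0.03 0.19 0.03] t 14.425
p [ 0.5488 -0.1597  0.0931] psi -38.9 mid z 68.9 lat 1.8 up 1.1 F axial(out) -0.7 lat 0.3 up -2.1 T [-0.02  0.21 -0.02] t 14.675
p [ 0.5511 -0.1616  0.092 ] psi -38.9 mid z 65.7 lat 1.9 up 1.0 F axial(out) -1.0 lat 0.2 up -1.2 T [ 0.    0.22 -0.01] t 14.925
```

```bash
for k in 1; do python3 -m pendant '[{"tx":0.05,"ty":0,"tz":0.018,"spin":0,"claw":1},{"tx":0,"ty":0,"tz":0,"spin":0,"claw":1}]' >/dev/null
python3 -c "
from h import *
st(MR)"; done
python3 -m pendant '[{"tx":0.04,"ty":0,"tz":0.014,"spin":0,"claw":1},{"tx":0,"ty":0,"tz":0,"spin":0,"claw":1}]' >/dev/null
python3 -c "
from h import *
st(MR)"
python3 -m pendant '[{"tx":0.03,"ty":0,"tz":0.011,"spin":0,"claw":1},{"tx":0,"ty":0,"tz":0,"spin":0,"claw":1}]' >/dev/null
python3 -c "
from h import *
st(MR)"
```

```text
p [ 0.5531 -0.1632  0.0911] psi -38.9 mid z 63.1 lat 1.9 up 1.1 F axial(out) 0.0 lat -0.4 up -0.6 T [0.08 0.15 0.03] t 15.175
p [ 0.5544 -0.1643  0.0903] psi -38.9 mid z 61.2 lat 1.8 up 0.8 F axial(out) -0.0 lat 0.2 up -2.0 T [0.14 0.34 0.01] t 15.425
p [ 0.5548 -0.1646  0.0895] psi -38.9 mid z 60.4 lat 1.8 up 0.3 F axial(out) 3.6 lat 0.4 up -0.9 T [ 0.58  1.01 -0.03] t 15.675
```

```bash
python3 -m pendant '[{"tx":0.03,"ty":0,"tz":0.01,"spin":0,"claw":1},{"tx":0,"ty":0,"tz":0,"spin":0,"claw":1}]' >/dev/null
python3 -c "
from h import *
st(MR)"
python3 -m pendant '[{"tx":0.03,"ty":0.0,"tz":0.01,"spin":0,"claw":1},{"tx":0,"ty":0,"tz":0,"spin":0,"claw":1}]' >/dev/null
python3 -c "
from h import *
st(MR)"
```

```text
p [ 0.5549 -0.1646  0.0888] psi -38.9 mid z 60.2 lat 1.9 up -0.4 F axial(out) 9.3 lat -0.1 up 0.6 T [ 1.12  1.65 -0.04] t 15.925
p [ 0.5548 -0.1645  0.088 ] psi -38.9 mid z 60.0 lat 2.0 up -1.1 F axial(out) 14.3 lat -1.4 up 1.3 T [ 1.54  2.45 -0.05] t 16.175
```

```bash
python3 -m pendant '[{"tx":0,"ty":0.03,"tz":-0.02,"spin":0,"claw":1},{"tx":0,"ty":0,"tz":0,"spin":0,"claw":1}]' >/dev/null
python3 -c "
from h import *
st(MR)"
python3 -m pendant '[{"tx":0,"ty":-0.06,"tz":-0.02,"spin":0,"claw":1},{"tx":0,"ty":0,"tz":0,"spin":0,"claw":1}]' >/dev/null
python3 -c "
from h import *
st(MR)"
python3 -m pendant '[{"tx":0.02,"ty":0.03,"tz":-0.03,"spin":0,"claw":1},{"tx":0,"ty":0,"tz":0,"spin":0,"claw":1}]' >/dev/null
python3 -c "
from h import *
st(MR)"
```

```text
p [ 0.5547 -0.1652  0.0891] psi -38.8 mid z 60.0 lat 1.3 up -0.0 F axial(out) 12.4 lat 1.7 up -1.0 T [1.71 1.88 0.06] t 16.425
p [ 0.5556 -0.1644  0.0898] psi -38.9 mid z 60.1 lat 2.5 up 0.7 F axial(out) 10.0 lat -1.2 up -2.2 T [ 1.08  2.27 -0.23] t 16.675
p [ 0.5555 -0.1652  0.091 ] psi -38.9 mid z 60.1 lat 1.8 up 2.0 F axial(out) 9.7 lat -0.6 up -2.6 T [ 1.41  2.15 -0.06] t 16.925
```

```bash
python3 -m pendant '[{"tx":0,"ty":0,"tz":0,"spin":0,"claw":0.75},{"tx":0,"ty":0,"tz":0,"spin":0,"claw":0.65},{"tx":0,"ty":0,"tz":0,"spin":0,"claw":0.55},{"tx":0,"ty":0,"tz":0,"spin":0,"claw":0.55},{"tx":0,"ty":0,"tz":-0.5,"spin":0,"claw":0.55},{"tx":0,"ty":0,"tz":-1,"spin":0,"claw":0.55},{"tx":-0.5,"ty":0,"tz":-1,"spin":-1,"claw":0.5}]'
python3 - <<'E'
from h import *
o=env.get_obs();p=o['tool_pos'];print(p,o['tool_rot'],o['qpos'])
a=np.radians(54.5);d=np.array([np.cos(a),np.sin(a)]);g=np.array([.5342,-.4096])-.027*d;print(g)
rows([[.48,-.2,.2],[.5,-.33,.2],[*g,.15]],54.5-o['tool_rot'][2])
E
```

```text
time_s: 17.8
tool_pos: [0.54, -0.1531, 0.219]
tool_rot: [179.9, -0.1, -34.9]
force: [0.9, 1.6, 1.4]
grip_width: 0.0421
grasp_force: 0.0
[ 0.53996862 -0.15313344  0.21904595] [ 1.79891793e+02 -1.30304802e-01 -3.49119792e+01] [ -41.02199033   13.30923151   62.35559428   99.46447367  -12.07500588
   74.50325132 -100.97391493]
[ 0.51852102 -0.43158112]
-0.22 0.73 0.19 -0.97
-0.27 0.71 0.19 -0.97
0.51 0.71 -0.00 -0.97
0.46 0.74 -0.00 -0.97
0.41 0.77 -0.00 -0.97
0.30 0.62 0.33 -0.97
0.26 0.64 0.33 -0.97
0.21 0.65 0.33 -0.97
0.00 0.00 -0.00 -0.97
0.00 0.00 -0.00 -0.97
0.00 0.00 -0.00 -0.97
0.00 0.00 -0.00 -0.97
0.00 0.00 -0.00 -0.97
0.00 0.00 -0.00 -0.97
0.00 0.00 -0.00 -0.97
0.00 0.00 -0.00 -0.97
0.00 0.00 -0.00 -0.97
0.00 0.00 -0.00 -0.97
0.00 0.00 -0.00 -0.97
0.00 0.00 -0.00 -0.97
0.00 0.00 -0.00 -0.97
0.00 0.00 -0.00 -0.97
0.00 0.00 -0.00 -0.97
```

```bash
python3 -m pendant '[{"tx":-0.22,"ty":0.73,"tz":0.19,"spin":-0.97,"claw":0.5},{"tx":-0.27,"ty":0.71,"tz":0.19,"spin":-0.97,"claw":0.4},{"tx":0.51,"ty":0.71,"tz":0,"spin":-0.97,"claw":0.4},{"tx":0.46,"ty":0.74,"tz":0,"spin":-0.97,"claw":0.3},{"tx":0.41,"ty":0.77,"tz":0,"spin":-0.97,"claw":0.3},{"tx":0.3,"ty":0.62,"tz":0.33,"spin":-0.97,"claw":0.3},{"tx":0.26,"ty":0.64,"tz":0.33,"spin":-0.97,"claw":0.3},{"tx":0.21,"ty":0.65,"tz":0.33,"spin":-0.97,"claw":0.3},{"tx":0,"ty":0,"tz":0,"spin":-0.97,"claw":0.3},{"tx":0,"ty":0,"tz":0,"spin":-0.97,"claw":0.3}]'
python3 -m pendant '[{"tx":0,"ty":0,"tz":0,"spin":-0.97,"claw":0.3},{"tx":0,"ty":0,"tz":0,"spin":-0.97,"claw":0.3},{"tx":0,"ty":0,"tz":0,"spin":-0.97,"claw":0.3},{"tx":0,"ty":0,"tz":0,"spin":-0.97,"claw":0.3},{"tx":0,"ty":0,"tz":0,"spin":-0.97,"claw":0.3},{"tx":0,"ty":0,"tz":0,"spin":-0.97,"claw":0.3},{"tx":0,"ty":0,"tz":0,"spin":-0.97,"claw":0.3},{"tx":0,"ty":0,"tz":0,"spin":-0.97,"claw":0.3},{"tx":0,"ty":0,"tz":0,"spin":-0.97,"claw":0.3},{"tx":0,"ty":0,"tz":0,"spin":-0.97,"claw":0.3}]'
python3 - <<'E'
from h import *
o=env.get_obs();p=o['tool_pos'];print(p,o['tool_rot'],o['qpos'])
a=np.radians(54.3);d=np.array([np.cos(a),np.sin(a)]);g=np.array([.5342,-.4096])-.027*d
rows([[*g,.06],[*g,.03]],54.3-o['tool_rot'][2])
b=cams.read_camera("side");a=cams.read_camera("top")
cv2.imwrite("pics/s5.png",cv2.resize(np.hstack([a[120:220,150:250],b[110:210,165:265]])[:,:,::-1],None,fx=4,fy=4,interpolation=cv2.INTER_CUBIC))
E
```

```text
time_s: 19.05
tool_pos: [0.5171, -0.4312, 0.1484]
tool_rot: [180.0, 0.0, 3.9]
force: [0.3, 0.7, 0.6]
grip_width: 0.061
grasp_force: 0.0
time_s: 20.3
tool_pos: [0.5177, -0.4304, 0.149]
tool_rot: [180.0, 0.0, 42.8]
force: [0.8, 0.2, 1.0]
grip_width: 0.0612
grasp_force: 0.0
[ 0.51771158 -0.43042894  0.1489624 ] [1.79961998e+02 8.86195850e-03 4.28101501e+01] [  5.64228406  29.28003671  43.64358894  87.31915587 -20.81048903
  71.73717389   4.98789804]
-0.00 0.01 0.89 -0.96
-0.00 0.01 0.89 -0.96
0.00 0.00 0.60 -0.96
```

View pics/s5.png

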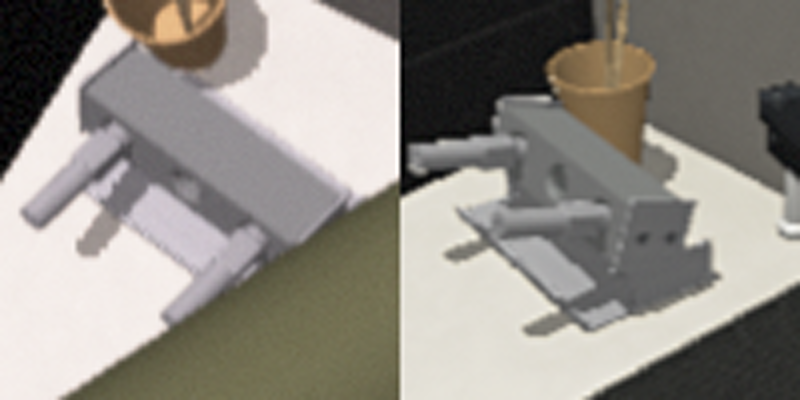

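The newly hung stem's outer end is at (178,315) in the top half. Shifting stem_c's end (36,212) by two bore pitches gives (178,316), so this stem is home like the pattern. On to the second stem.

```bash
python3 -m pendant '[{"tx":0,"ty":0.01,"tz":0.85,"spin":-0.96,"claw":0.3},{"tx":0,"ty":0.01,"tz":0.85,"spin":-0.96,"claw":0.3},{"tx":0,"ty":0,"tz":0.55,"spin":-0.96,"claw":0.3},{"tx":0,"ty":0,"tz":0.25,"spin":0,"claw":0.3},{"tx":0,"ty":0,"tz":0,"spin":0,"claw":0.3}]'
```

```text
time_s: 21.02
tool_pos: [0.5184, -0.4312, 0.024]
tool_rot: [180.0, 0.0, 54.1]
force: [0.1, -0.0, 0.9]
grip_width: 0.0606
grasp_force: 0.0
```

```bash
python3 -m pendant '[{"tx":0,"ty":0,"tz":0.05,"spin":0,"claw":0.7},{"tx":0,"ty":0,"tz":0,"spin":0,"claw":0.9},{"tx":0,"ty":0,"tz":0,"spin":0,"claw":1},{"tx":0,"ty":0,"tz":0,"spin":0,"claw":1},{"tx":0,"ty":0,"tz":0,"spin":0,"claw":1},{"tx":0,"ty":0,"tz":0,"spin":0,"claw":1}]' 3
python3 -m pendant '[{"tx":0,"ty":0,"tz":-0.2,"spin":0,"claw":1},{"tx":0,"ty":0,"tz":-0.2,"spin":0,"claw":1},{"tx":0,"ty":0,"tz":-0.14,"spin":0,"claw":1},{"tx":0,"ty":0,"tz":0,"spin":0,"claw":1},{"tx":0,"ty":0,"tz":0,"spin":0,"claw":1}]' 3
python3 -m pendant '[{"tx":0,"ty":0,"tz":0,"spin":0,"claw":1},{"tx":0,"ty":0,"tz":0,"spin":0,"claw":1},{"tx":0,"ty":0,"tz":-1,"spin":0,"claw":1},{"tx":0,"ty":0,"tz":-1,"spin":0,"claw":1},{"tx":0,"ty":0,"tz":-1,"spin":0,"claw":1}]' 45
python3 - <<'E'
from h import *
o=env.get_obs();p=o['tool_pos'];print(p,o['tool_rot'],o['qpos'])
rows([[.45,-.242,.198]],-38.9-o['tool_rot'][2])
E
```

```text
time_s: 21.78
tool_pos: [0.5183, -0.4308, 0.0216]
tool_rot: [180.0, -0.0, 54.2]
force: [-0.9, -0.7, 1.6]
grip_width: 0.0202
grasp_force: 3.4
time_s: 22.4
tool_pos: [0.5183, -0.4309, 0.0484]
tool_rot: [180.0, -0.0, 54.2]
force: [0.6, -1.2, -1.1]
grip_width: 0.0201
grasp_force: 3.0
time_s: 23.02
tool_pos: [0.518, -0.4304, 0.1993]
tool_rot: [-179.9, -0.0, 54.2]
force: [1.2, -0.3, -1.8]
grip_width: 0.0189
grasp_force: 46.3
[ 0.51797175 -0.43037123  0.19933324] [-1.79934057e+02 -5.00359418e-03  5.42137239e+01] [  6.74368835  26.6315031   42.2665454   83.82109527 -18.05104189
  76.55748233  14.40262999]
0.57 -0.83 0.01 0.97
0.51 -0.86 0.01 0.97
0.45 -0.90 0.01 0.97
0.39 -0.92 0.01 0.97
0.00 0.00 -0.00 0.97
0.00 0.00 -0.00 0.97
0.00 0.00 -0.00 0.97
0.00 0.00 -0.00 0.97
0.00 0.00 -0.00 0.97
0.00 0.00 -0.00 0.97
0.00 0.00 -0.00 0.97
0.00 0.00 -0.00 0.97
0.00 0.00 -0.00 0.97
0.00 0.00 -0.00 0.97
0.00 0.00 -0.00 0.97
0.00 0.00 -0.00 0.97
0.00 0.00 -0.00 0.97
0.00 0.00 -0.00 0.97
0.00 0.00 -0.00 0.97
0.00 0.00 -0.00 0.97
0.00 0.00 -0.00 0.97
0.00 0.00 -0.00 0.97
0.00 0.00 -0.00 0.97
0.00 0.00 -0.00 0.97
```

```bash
python3 -m pendant '[{"tx":0.57,"ty":-0.83,"tz":0,"spin":0.97,"claw":1},{"tx":0.51,"ty":-0.86,"tz":0,"spin":0.97,"claw":1},{"tx":0.45,"ty":-0.9,"tz":0,"spin":0.97,"claw":1},{"tx":0.39,"ty":-0.92,"tz":0,"spin":0.97,"claw":1},{"tx":0,"ty":0,"tz":0,"spin":0.97,"claw":1},{"tx":0,"ty":0,"tz":0,"spin":0.97,"claw":1},{"tx":0,"ty":0,"tz":0,"spin":0.97,"claw":1},{"tx":0,"ty":0,"tz":0,"spin":0.97,"claw":1},{"tx":0,"ty":0,"tz":0,"spin":0.97,"claw":1},{"tx":0,"ty":0,"tz":0,"spin":0.97,"claw":1}]'
python3 -m pendant '[{"tx":0,"ty":0,"tz":0,"spin":0.97,"claw":1},{"tx":0,"ty":0,"tz":0,"spin":0.97,"claw":1},{"tx":0,"ty":0,"tz":0,"spin":0.97,"claw":1},{"tx":0,"ty":0,"tz":0,"spin":0.97,"claw":1},{"tx":0,"ty":0,"tz":0,"spin":0.97,"claw":1},{"tx":0,"ty":0,"tz":0,"spin":0.97,"claw":1},{"tx":0,"ty":0,"tz":0,"spin":0.97,"claw":1},{"tx":0,"ty":0,"tz":0,"spin":0.97,"claw":1},{"tx":0,"ty":0,"tz":0,"spin":0.97,"claw":1},{"tx":0,"ty":0,"tz":0,"spin":0.97,"claw":1}]'
python3 -m pendant '[{"tx":0,"ty":0,"tz":0,"spin":0.97,"claw":1},{"tx":0,"ty":0,"tz":0,"spin":0.97,"claw":1},{"tx":0,"ty":0,"tz":0,"spin":0.97,"claw":1},{"tx":0,"ty":0,"tz":0,"spin":0.97,"claw":1}]'
python3 - <<'E'
from h import *
o=env.get_obs();p=o['tool_pos'];print(p,o['tool_rot'],o['qpos'])
rows([[.5,-.09,.18],[.532,-.071,.15]],-38.9-o['tool_rot'][2])
E
```

```text
time_s: 24.28
tool_pos: [0.4501, -0.2418, 0.198]
tool_rot: [-180.0, 0.0, 15.3]
force: [-0.6, 0.4, -1.9]
grip_width: 0.0186
grasp_force: 46.3
time_s: 25.52
tool_pos: [0.4501, -0.2418, 0.198]
tool_rot: [-180.0, 0.1, -23.5]
force: [0.7, -0.2, -2.0]
grip_width: 0.0188
grasp_force: 46.3
time_s: 26.02
tool_pos: [0.4501, -0.2418, 0.198]
tool_rot: [-180.0, 0.1, -39.1]
force: [0.1, 0.5, -0.6]
grip_width: 0.0185
grasp_force: 46.3
[ 0.45011608 -0.24181673  0.19803517] [-1.79998175e+02  5.62841250e-02 -3.90539213e+01] [ -20.28546001    2.66199712   47.30591964  107.25108314   -2.08317912
   71.00950831 -101.3842639 ]
-0.28 -0.75 0.09 -0.01
-0.28 -0.75 0.09 -0.01
-0.28 -0.75 0.09 -0.01
-0.28 -0.75 0.09 -0.01
0.26 -0.70 0.60 -0.01
```

```bash
python3 -m pendant '[{"tx":-0.28,"ty":-0.75,"tz":0.09,"spin":0,"claw":1},{"tx":-0.28,"ty":-0.75,"tz":0.09,"spin":0,"claw":1},{"tx":-0.28,"ty":-0.75,"tz":0.09,"spin":0,"claw":1},{"tx":-0.28,"ty":-0.75,"tz":0.09,"spin":0,"claw":1},{"tx":0.26,"ty":-0.7,"tz":0.6,"spin":0,"claw":1},{"tx":0,"ty":0,"tz":0,"spin":0,"claw":1}]'
python3 - <<'E'
from h import *
o=env.get_obs();p=o['tool_pos']; st(MM)
rows([[.549,-.0827,.1106]],-38.9-o['tool_rot'][2],step=.025)
E
```

```text
time_s: 26.78
tool_pos: [0.5328, -0.0681, 0.1474]
tool_rot: [179.8, 0.2, -38.7]
force: [-0.1, -1.0, -1.7]
grip_width: 0.0189
grasp_force: 46.3
p [ 0.5328 -0.0681  0.1474] psi -38.7 mid z 153.1 lat 2.9 up 28.1 F axial(out) -1.1 lat -0.9 up -1.4 T [ 0.04  0.23 -0.04] t 26.775
0.22 0.01 0.37 0.03
0.22 0.01 0.37 0.03
```

```bash
python3 -m pendant '[{"tx":0.22,"ty":0.01,"tz":0.37,"spin":0.03,"claw":1},{"tx":0.22,"ty":0.01,"tz":0.37,"spin":0.03,"claw":1},{"tx":0,"ty":0,"tz":0,"spin":0,"claw":1}]' >/dev/null
python3 -c "
from h import *
st(MM)"
python3 -m pendant '[{"tx":0.1,"ty":0,"tz":0.036,"spin":0,"claw":1},{"tx":0.14,"ty":0,"tz":0.05,"spin":0,"claw":1},{"tx":0,"ty":0,"tz":0,"spin":0,"claw":1}]' >/dev/null
python3 -c "
from h import *
st(MM)"
```

```text
p [ 0.5483 -0.0871  0.1126] psi -39.3 mid z 118.7 lat -2.1 up 3.7 F axial(out) -0.4 lat -0.5 up -1.6 T [0.05 0.29 0.06] t 27.15
p [ 0.5596 -0.0936  0.1096] psi -39.2 mid z 105.5 lat -0.0 up 5.2 F axial(out) -0.4 lat 0.2 up -1.8 T [ 0.04  0.21 -0.01] t 27.525
```

```bash
python3 -m pendant '[{"tx":-0.03,"ty":-0.035,"tz":0.075,"spin":-0.06,"claw":1},{"tx":0,"ty":0,"tz":0,"spin":0,"claw":1}]' >/dev/null
python3 -c "
from h import *
st(MM)"
python3 -m pendant '[{"tx":0.12,"ty":0,"tz":0.044,"spin":0,"claw":1},{"tx":0,"ty":0,"tz":0,"spin":0,"claw":1}]' >/dev/null
python3 -c "
from h import *
st(MM)"
```

```text
p [ 0.5587 -0.0902  0.105 ] psi -38.9 mid z 106.6 lat 2.1 up -0.1 F axial(out) 0.1 lat 0.0 up -2.3 T [ 0.03  0.23 -0.03] t 27.775
p [ 0.564  -0.0951  0.1031] psi -38.9 mid z 99.2 lat 1.6 up 0.6 F axial(out) -0.8 lat -0.2 up -2.0 T [ 0.03  0.19 -0.01] t 28.025
```

```bash
python3 -m pendant '[{"tx":0.1,"ty":0,"tz":0.036,"spin":0,"claw":1},{"tx":0.1,"ty":0,"tz":0.035,"spin":0,"claw":1}]' >/dev/null
python3 -c "
from h import *
st(MM)"
python3 -m pendant '[{"tx":0.1,"ty":0,"tz":0.036,"spin":0,"claw":1},{"tx":0.1,"ty":0,"tz":0.036,"spin":0,"claw":1}]' >/dev/null
python3 -c "
from h import *
st(MM)"
python3 -m pendant '[{"tx":0.1,"ty":0,"tz":0.036,"spin":0,"claw":1},{"tx":0.08,"ty":0,"tz":0.029,"spin":0,"claw":1}]' >/dev/null
python3 -c "
from h import *
st(MM)"
```

```text
p [ 0.5718 -0.1011  0.0995] psi -38.9 mid z 88.7 lat 1.9 up 0.7 F axial(out) -1.1 lat 0.6 up -1.4 T [0.05 0.12 0.02] t 28.275
p [ 0.5796 -0.1075  0.0958] psi -38.9 mid z 78.0 lat 1.8 up 0.6 F axial(out) -0.4 lat -0.7 up -1.8 T [ 0.02  0.2  -0.04] t 28.525
p [ 0.5866 -0.1131  0.0926] psi -38.9 mid z 68.5 lat 1.8 up 0.7 F axial(out) 0.0 lat -0.1 up -2.4 T [-0.01  0.21  0.02] t 28.775
```

```bash
python3 -m pendant '[{"tx":0.07,"ty":0,"tz":0.024,"spin":0,"claw":1},{"tx":0.04,"ty":0,"tz":0.013,"spin":0,"claw":1}]' >/dev/null
python3 -c "
from h import *
st(MM)"
python3 -m pendant '[{"tx":0.05,"ty":0,"tz":0.015,"spin":0,"claw":1},{"tx":0,"ty":0,"tz":0,"spin":0,"claw":1}]' >/dev/null
python3 -c "
from h import *
st(MM)"
python3 -m pendant '[{"tx":0.04,"ty":0,"tz":0.01,"spin":0,"claw":1},{"tx":0,"ty":0,"tz":0,"spin":0,"claw":1}]' >/dev/null
python3 -c "
from h import *
st(MM)"
```

```text
p [ 0.5907 -0.1164  0.0908] psi -38.9 mid z 62.9 lat 1.8 up 0.8 F axial(out) -1.5 lat 0.2 up -1.2 T [-0.    0.2  -0.02] t 29.025
p [ 0.5926 -0.118   0.0901] psi -38.9 mid z 60.4 lat 1.8 up 1.0 F axial(out) -1.1 lat 0.3 up -1.7 T [ 0.05  0.15 -0.01] t 29.275
p [ 0.5938 -0.1188  0.0895] psi -38.9 mid z 58.7 lat 1.9 up 0.9 F axial(out) 1.0 lat -0.7 up -1.8 T [ 0.23  0.38 -0.01] t 29.525
```

```bash
python3 -m pendant '[{"tx":0.04,"ty":0,"tz":0.01,"spin":0,"claw":1},{"tx":0,"ty":0,"tz":0,"spin":0,"claw":1}]' >/dev/null
python3 -c "
from h import *
st(MM)"
python3 -m pendant '[{"tx":0.03,"ty":0,"tz":0.005,"spin":0,"claw":1},{"tx":0,"ty":0,"tz":0,"spin":0,"claw":1}]' >/dev/null
python3 -c "
from h import *
st(MM)"
```

```text
p [ 0.5942 -0.1189  0.0887] psi -38.9 mid z 58.2 lat 2.1 up 0.2 F axial(out) 7.1 lat -0.9 up -0.8 T [ 0.74  1.26 -0.08] t 29.775
p [ 0.5942 -0.1189  0.0883] psi -38.9 mid z 58.0 lat 2.1 up -0.2 F axial(out) 10.6 lat -0.9 up 0.1 T [ 1.12  1.9  -0.05] t 30.025
```

Firm stop at an estimated 58 mm. I'll ease it sideways both ways, then release and look.

```bash
python3 -m pendant '[{"tx":0.01,"ty":0.03,"tz":-0.02,"spin":0,"claw":1},{"tx":0,"ty":0,"tz":0,"spin":0,"claw":1},{"tx":0.01,"ty":-0.06,"tz":-0.02,"spin":0,"claw":1},{"tx":0,"ty":0.03,"tz":0,"spin":0,"claw":1},{"tx":0,"ty":0,"tz":0,"spin":0,"claw":1}]' >/dev/null
python3 -c "
from h import *
st(MM)"
python3 -m pendant '[{"tx":0,"ty":0,"tz":0,"spin":0,"claw":0.75},{"tx":0,"ty":0,"tz":0,"spin":0,"claw":0.65},{"tx":0,"ty":0,"tz":0,"spin":0,"claw":0.55},{"tx":0,"ty":0,"tz":0,"spin":0,"claw":0.55},{"tx":0,"ty":0,"tz":-0.5,"spin":0,"claw":0.55},{"tx":0,"ty":0,"tz":-1,"spin":0,"claw":0.55},{"tx":-0.5,"ty":0,"tz":-1,"spin":0,"claw":0.5},{"tx":-0.6,"ty":0.8,"tz":-0.5,"spin":0,"claw":0.5},{"tx":-0.6,"ty":0.8,"tz":0,"spin":0,"claw":0.5},{"tx":0,"ty":0.8,"tz":0,"spin":0,"claw":0.5}]'
python3 -m pendant '[{"tx":-0.2,"ty":1,"tz":0,"spin":0,"claw":0.5},{"tx":0,"ty":1,"tz":0,"spin":0,"claw":0.5},{"tx":0,"ty":1,"tz":0,"spin":0,"claw":0.5},{"tx":0,"ty":0,"tz":0,"spin":0,"claw":0.5}]'
python3 - <<'E'
from h import *
b=cams.read_camera("side");a=cams.read_camera("top")
cv2.imwrite("pics/s6.png",cv2.resize(np.hstack([a[120:220,150:250],b[110:210,165:265]])[:,:,::-1],None,fx=4,fy=4,interpolation=cv2.INTER_CUBIC))
E
```

```text
p [ 0.5946 -0.1193  0.0898] psi -38.9 mid z 58.1 lat 2.1 up 1.4 F axial(out) 9.2 lat -0.7 up -2.7 T [ 1.17  1.9  -0.02] t 30.65
time_s: 31.9
tool_pos: [0.4547, -0.1616, 0.2414]
tool_rot: [-179.8, -0.0, -38.8]
force: [-0.8, -0.8, 0.2]
grip_width: 0.0435
grasp_force: 0.0
time_s: 32.4
tool_pos: [0.3517, -0.276, 0.2413]
tool_rot: [-179.9, -0.1, -39.4]
force: [0.5, 1.5, 0.0]
grip_width: 0.0434
grasp_force: 0.0
```

View pics/s6.png

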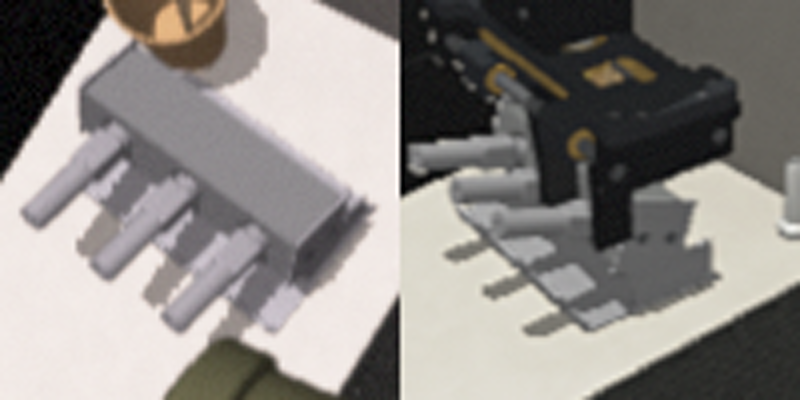

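All three stems' outer ends line up: (36,214), (107,267) and (178,317) in the top half. As a last numeric check I'll find the end edge along each stem's axis.

Run:
```python
from h import *
ims=[cams.read_camera("top").astype(float) for _ in range(4)]; im=np.mean(ims,0).mean(2)
L=np.array([.629,.777,0]);u=np.array([-.730,.591,.342])
from scipy.ndimage import map_coordinates
for k,M in (("c",np.array(MM)+.06*L),("m",np.array(MM)),("r",np.array(MR))):
    ss=np.arange(.06,.11,.0005); ed=[]
    for off in (-.004,-.002,0,.002,.004):
        P=np.array([proj("top",M+s*u+(off+.0018)*L+[0,0,-.004]) for s in ss])
        v=map_coordinates(im,[P[:,1],P[:,0]],order=1); ed.append(ss[np.argmax(np.gradient(np.convolve(v,np.ones(5)/5,'same'))[4:-4])+4])
    print(k,np.array(ed)*1e3,np.mean(ed)*1e3)
```

```text
c [91.  91.5 91.5 90.5 90. ] 90.90000000000002
m [91.  90.5 90.  90.  89.5] 90.20000000000003
r [90.  89.5 89.5 89.  88.5] 89.30000000000001
```

```bash
python3 -c "
from cell import env
print(env.sign_off())"
```

```text
the job is handed in; nothing more can be done
None
```

Both loose stems hang chamfered end in, in the middle and right bores, and the pictures show them no prouder than stem_c. I handed the job in at about 33 s of the 72 s allowed, with the robot clear of everything; the hand-in gave no verdict.

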